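# Load bar blanks into the feed magazine

## Task

Load the two loose white plastic blanks lengthwise into the grey magazine tube, one after the other through its open end, behind the blank already in it, and push them until the whole row of three is tight against the closed end (the last blank will still stick out a little). Leave the alloy cube and the other things on the bench where they are.

Things in the scene. Friction and masses are not known exactly. Their poses are not given: they have to be found in the camera images.
- magazine_mouth (a point): mouth (open end) of the magazine, a horizontal grey-painted steel box-section tube screwed to the bench: middle of the tube's floor, 6 mm above the bench. y points along the tube to its closed end, x across, z up. Bore 37 mm wide, 30 mm high, 147 mm deep; outside 43 mm wide; top 39 mm above the bench, with a sight slot 12 mm wide along it
- magazine_end (a point): inner face of the closed end (dark end plate), at floor level, 147 mm from the mouth; axes as the mouth's. Three blanks make 165 mm, so a tight full row sticks out 18 mm from the mouth
- magazine_tray (a point): middle of the open loading tray in front of the mouth, on its floor, level with the tube's floor and 60 mm before the mouth; axes as the mouth's. The tray is 120 mm long, 64 mm wide; guide rails 6 mm high stand on it, their clear width growing from 37 mm at the mouth to 50 mm at the outer end, which is open
- blank_a_center (a point): a loose white PVC bar blank, a plain block 55 mm long, 30 mm wide and 24 mm high, about 45 g, lying flat on the bench; the point is its centre (12 mm above what it lies on); x = its 30 mm width, y = its 55 mm length, z up. Either end may go in first
- blank_b_center (a point): a loose white PVC bar blank, a plain block 55 mm long, 30 mm wide and 24 mm high, about 45 g, lying flat on the bench; the point is its centre (12 mm above what it lies on); x = its 30 mm width, y = its 55 mm length, z up. Either end may go in first
- blank_in_center (a point): a third blank like the other two, already lying loose in the tube near its mouth; it slides freely. The point is its centre; y = its length, along the tube
- alloy_cube_center (a point): a loose pale bare-metal block with a round hole in its top, nearly a cube, 32 x 36 x 34 mm, too big for the tube; does not belong in it. The point is its centre
- solder_reel: a loose small reel, 56 mm across, 36 mm high, standing on the bench; origin at the centre of its underside
There are look-alikes about, which are no part of the job. What is shaped like the part that bears blank_b_center but brown or orange is not meant.

How it is judged (in metres and radians):
On the way:
1. one loose blank is in the tube for more than half its length, behind the blank that was there, and the other is still outside (((y of blank_a_center in the frame of magazine_mouth above 0.003 m and x of blank_a_center in the frame of magazine_mouth between -0.012 and 0.012 m and z of blank_a_center in the frame of magazine_mouth between 0.006 and 0.018 m and (y of blank_b_center in the frame of magazine_mouth below -0.03 m or x of blank_b_center in the frame of magazine_mouth below -0.03 m or z of blank_b_center in the frame of magazine_mouth above 0.03 m)) or (y of blank_b_center in the frame of magazine_mouth above 0.003 m and x of blank_b_center in the frame of magazine_mouth between -0.012 and 0.012 m and z of blank_b_center in the frame of magazine_mouth between 0.006 and 0.018 m and (y of blank_a_center in the frame of magazine_mouth below -0.03 m or x of blank_a_center in the frame of magazine_mouth below -0.03 m or z of blank_a_center in the frame of magazine_mouth above 0.03 m)))), for 0.1 s.
At the end, for the whole second after the job is handed in: All three blanks lie in line in the tube, flat on its floor, and the row is tight against the closed end: the last blank's centre is at least 3 mm past the mouth (9.5 mm when perfectly tight) and the innermost blank is within about 6 mm of the end plate; all are at rest (y of blank_in_center in the frame of magazine_mouth above 0.113 m and x of blank_in_center in the frame of magazine_mouth between -0.012 and 0.012 m and z of blank_in_center in the frame of magazine_mouth between 0.006 and 0.018 m and y of each of blank_a_center, blank_b_center in the frame of magazine_mouth above 0.003 m and x of blank_a_center in the frame of magazine_mouth between -0.012 and 0.012 m and z of blank_a_center in the frame of magazine_mouth between 0.006 and 0.018 m and x of blank_b_center in the frame of magazine_mouth between -0.012 and 0.012 m and z of blank_b_center in the frame of magazine_mouth between 0.006 and 0.018 m and linear speed of each of blank_a, blank_b, blank_in below 0.02 m/s); the robot touches nothing.
It fails at once if the alloy cube was moved more than 20 mm (distance of alloy_cube_center from where it was at the start of the episode above 0.02 m).
It fails at once if the solder reel was moved more than 20 mm (distance of solder_reel from where it was at the start of the episode above 0.02 m).
It also fails if it takes over 58 s, if anything falls off the work surface, if the arm or the gripper's body presses on something with over 40 N, if the wrist force passes 120 N, or if a joint passes its speed limit or range.

## Robot

A 6-joint arm with a two-finger parallel gripper is mounted at the origin on the work surface; the furniture and walls round the work are solid. World frame = base frame: x ahead of the robot, y to its left, z up, the work surface at z = 0. Lengths are in mm, angles in rad, forces in N, time in s.
With the tool pointing down it reaches from about 275 to 850 mm from the base axis. Payload 5.2 kg.
Tool frame: the origin (TCP) lies on the centre line of the jaws, within the pads' length; the fingertips stand 25 mm ahead of it and the grasp point (between the pads) lies 6 mm ahead of it; z points along the fingers, y is the line along which they close (so a half turn about z gives the same grasp; the last joint's range is limited). The gripper opens to 85 mm and grips with 20 to 120 N. Pads are 22 mm wide; open, the fingers measure 114 mm over their backs; the gripper's body (76 mm by 85 mm) begins 54 mm behind the grasp point. The pads swing forward as they close: fully open they stand 13 mm farther back than shut.
Start: joints at [0.925, 0.259, 1.535, -0, 1.348, -0.203], TCP at [235.639, 496.97, 256.31] pointing down, gripper open.
Joint ranges: [-3.14, 3.14], [-0.91, 2.08], [0.19, 2.58], [-1.22, 4.36], [0.22, 2.71], [-3.12, 3.12]. Speed limits (rad/s): [2.57, 2.57, 3.14, 3.14, 3.14, 3.14].

## Interface

Orientations are given as [roll, pitch, yaw] about the fixed x, y, z axes, in that order (R = Rz(yaw) Ry(pitch) Rx(roll)).
In Python, from cell import state, grab_frame, sign_off, silhouettes, place_of gives the robot as it stands.
- The arm moves only by the tool carry_out, never from a script. Its argument "moves" is a list of rows, each a list of 7 numbers: the shift along the tool's x, y, z in cm, then the turn, a rotation vector about the tool's x, y, z in units of 8 degrees (1.0 is 8 degrees), then the gripper command: -1 is shut, 1 is fully open, values between are in proportion. A call has 1 to 8 rows; each row shifts and turns the commanded pose from where the row before left it, along the tool's axes as they then stand; what a row does not reach is not made up. A row lasts 1/10 s, in which the tool goes at most 50 mm and 8.59 degrees, less where a joint would pass 70% of its speed; a pose out of reach is approached as far as the arm can. A call with a gripper value outside its range is refused whole. The fingers move at their own pace and stop on an object; "newtons" is the grip in N (left out, the last holds). Time passes only in rows, so rows that do not move let the fingers close. It gives the time, the measured TCP pose, the force, the opening and the grip force at its end, in the units of the state.
- state(): the state, without advancing time (a new reading comes with each control period).
- grab_frame(name): name is "scene" or "side" or "wrist"; returns a dict with "pixels" (400x640x3 uint8, blue, green, red), "K" (3x3 intrinsics, pixels), "cam_to_world" (4x4, takes a point from camera to world coordinates). Camera axes: x right, y down, z forward; pixel columns grow to the right and rows downward; lengths in mm; the calibration is good to about 2 mm. The wrist camera is an equidistant fisheye: a pixel r from the principal point sees the ray r / f radians off the axis. A picture is of the moment at which its call begins. There is no depth.
- sign_off(): hands the job in; it is judged then, once.
Trained networks look in a picture, given as the dict that the camera call returned (one of the last four; its "shot" number tells which), for a name from the list of things; names that differ only in an ending like _2 or _b are one class to them, and where a whole thing is asked for, a point or a joint stands for the part that bears it (a point fixed in the world has none). Each returns a list of dicts, best first, with "conf" (0 to 1); they miss things now and then, are a little off and sometimes report something else, mostly with a low value. They report only what shows in the picture. A call takes as long as a camera call. They do not tell look-alikes from the thing itself.
- silhouettes(picture, name): "pixels" (400x640 bool, what is visible of it) and "xy" ([column, row] in pixels, amid what is visible of it).
- place_of(picture, name): "xy" ([column, row] in pixels: a listed point, or the origin of a listed thing).
The state is a dict: "time_s": time; "joints": joint angles; "qvel": joint speeds; "joint_efforts": joint torques, N m; "position": TCP position; "ee_rot": TCP orientation; "contact_force": force on the tool from outside, world axes, zero at the start; "ft_torque": the same for the moment, N m; "finger_gap": finger opening in mm; "grip_force": force on a finger pad.
Only numpy, scipy, OpenCV 4.12 (cv2) and the standard library are available. Lean on these libraries where they do the work, as an engineer would, in place of code of your own. Each camera call takes 0.05 s, during which the arm holds its last target. There are 200 camera calls.

## Working session

There is one attempt and no reset: what is moved stays moved. The work goes in short steps, Python scripts to look and compute and a tool call to move; the robot and the scene stay as the last step left them, time stands still between calls to the robot, and variables do not carry over. Pictures are saved under pics/ and viewed, at most 11 in all, crops included, and the job is handed in when it is done.

Besides the shell and the picture viewer there is one more tool, called after "Call:" by a JSON object that holds its "method" and its "body". carry_out: Moves the arm, as the interface text tells. Its arguments: {"type":"object","properties":{"moves":{"type":"array"},"newtons":{"type":"number"}},"required":["moves"]}

```bash
mkdir -p pics; cat > h.py <<'E'
import numpy as np, cv2
from cell import *
def ray(f,uv):
    K=f["K"];T=np.array(f["cam_to_world"]);u,v=uv
    d=T[:3,:3]@np.array([(u-K[0][2])/K[0][0],(v-K[1][2])/K[1][1],1.]);return T[:3,3],d
def at_z(f,uv,z):
    o,d=ray(f,uv);return o+d*(z-o[2])/d[2]
def proj(f,P):
    T=np.array(f["cam_to_world"]);p=T[:3,:3].T@(np.array(P)-T[:3,3]);q=np.array(f["K"])@p;return q[:2]/q[2]
E
python3 - <<'E'
from h import *
s=state();print(s["position"],s["ee_rot"],s["time_s"])
Z=dict(magazine_mouth=6,magazine_end=6,magazine_tray=6,blank_a_center=12,blank_in_center=18,alloy_cube_center=17,solder_reel=0)
for c in ["scene","side"]:
    f=grab_frame(c);cv2.imwrite(f"pics/{c}0.png",f["pixels"]);print(c,np.array(f["cam_to_world"])[:3,3].round())
    for n,z in Z.items():
        for r in place_of(f,n):print(n,round(r["conf"],2),np.round(r["xy"]),at_z(f,r["xy"],z).round(1))
E
```

```text
[235.35491072 496.55590197 255.45391185] [-3.13974997e+00 -3.75309023e-04  2.69878062e+00] 0.0
scene [ 129. -444.  723.]
magazine_mouth 0.96 [378. 200.] [548.6  87.4   6. ]
magazine_end 0.92 [346. 171.] [529.5 221.8   6. ]
magazine_tray 0.94 [392. 217.] [545.9  22.2   6. ]
blank_a_center 0.66 [382. 266.] [444.1 -88.3  12. ]
blank_in_center 0.52 [367. 190.] [536.6 123.4  18. ]
alloy_cube_center 0.49 [336. 213.] [425.9  91.3  17. ]
solder_reel 0.81 [302. 147.] [465.9 385.8   0. ]
side [ 588. -755.  517.]
magazine_mouth 0.69 [367. 243.] [542.5  82.6   6. ]
magazine_mouth 0.58 [366. 258.] [545.7  17.3   6. ]
magazine_end 0.63 [371. 212.] [536.7 255.3   6. ]
magazine_tray 0.85 [364. 258.] [540.5  15.7   6. ]
blank_a_center 0.93 [311. 279.] [440.6 -94.7  12. ]
blank_in_center 0.55 [366. 230.] [535.9 127.5  18. ]
alloy_cube_center 0.53 [319. 231.] [418.   99.3  17. ]
solder_reel 0.7 [320. 232.] [416.2 122.2   0. ]
solder_reel 0.49 [346. 194.] [450.9 373.    0. ]
```

View pics/scene0.png

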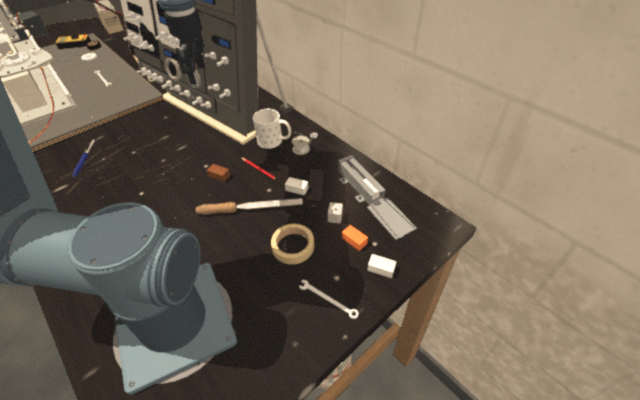

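View pics/side0.png

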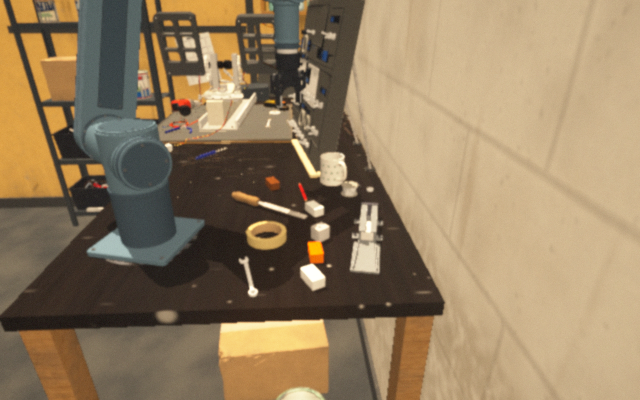

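Scene view shows white blocks at (382,266), (297,186) and (335,212). The last has a hole and is cubic, so it is the alloy cube. The orange (355,237) and brown (218,172) ones are look-alikes. I take (382,266) and (297,186) as the blanks and confirm with a crop and a box fit.

```bash
cat >> h.py <<'E'
from scipy.optimize import minimize
def box(x,y,a,z0,s):
    c,n=np.cos(a),np.sin(a)
    return [[x+c*i*s[0]/2-n*j*s[1]/2,y+n*i*s[0]/2+c*j*s[1]/2,z0+k*s[2]] for i in(-1,1) for j in(-1,1) for k in(0,1)]
def fit(views,x,y,z0=0,s=(30,55,24)):
    def cost(p):
        t=0
        for f,m in views:
            r=np.zeros((1600,2560),np.uint8);q=np.array([proj(f,P) for P in box(*p,z0,s)])
            cv2.fillConvexPoly(r,cv2.convexHull(((q+.5)*4).round().astype(np.int32)),1)
            r=cv2.resize(r.astype(np.float32),(640,400),interpolation=cv2.INTER_AREA)
            t+=np.abs(r-m).sum()/m.sum()
        return t
    best=None
    for a in np.arange(0,np.pi,np.pi/6):
        o=minimize(cost,[x,y,a],method="Nelder-Mead",options=dict(initial_simplex=[[x,y,a],[x+8,y,a],[x,y+8,a],[x,y,a+.3]],maxiter=60))
        if best is None or o.fun<best.fun:best=o
    return best.x,best.fun
E
python3 - <<'E'
from h import *
fs={c:grab_frame(c) for c in("scene","side")}
m={c:silhouettes(f,"blank_a_center") for c,f in fs.items()}
for c in m:
    for r in m[c]:print(c,round(r["conf"],2),np.round(r["xy"]),r["pixels"].sum(),fs[c]["pixels"][r["pixels"]].mean(0).round())
def pick(c,uv):
    l=[r for r in m[c] if np.hypot(*(np.array(r["xy"])-uv))<8];return (fs[c],l[0]["pixels"].astype(np.float32)) if l else None
for s,d in [((382,266),(313,277)),((297,186),(315,208))]:
    v=[w for w in(pick("scene",s),pick("side",d)) if w];g=at_z(fs["scene"],s,12)
    for vv in (v,v[:1]):print(len(vv),fit(vv,g[0],g[1]))
for n in("magazine_mouth","alloy_cube_center"):
    for c,f in fs.items():
        for r in silhouettes(f,n):print(n,c,r["conf"],np.round(r["xy"]))
cr=fs["scene"]["pixels"][135:285,270:430]
cv2.imwrite("pics/crop.png",cv2.resize(cr,None,fx=4,fy=4,interpolation=2)[:600])
E
```

```text
scene 0.71 [380. 265.] 437 [206. 219. 226.]
side 0.83 [311. 277.] 443 [204. 223. 234.]
2 (array([440.52357721, -86.99534648,   0.72644134]), np.float64(0.14628681540489197))
1 (array([441.47620127, -86.32230605,   0.73323056]), np.float64(0.0679347813129425))
0 (array([379.89413181, 228.23660177,   0.        ]), np.float64(0.0))
0 (array([379.89413181, 228.23660177,   0.        ]), np.float64(0.0))
magazine_mouth scene 0.89 [378. 200.]
magazine_mouth side 0.6 [366. 246.]
alloy_cube_center scene 0.51 [337. 212.]
alloy_cube_center side 0.63 [319. 233.]
```

View pics/crop.png

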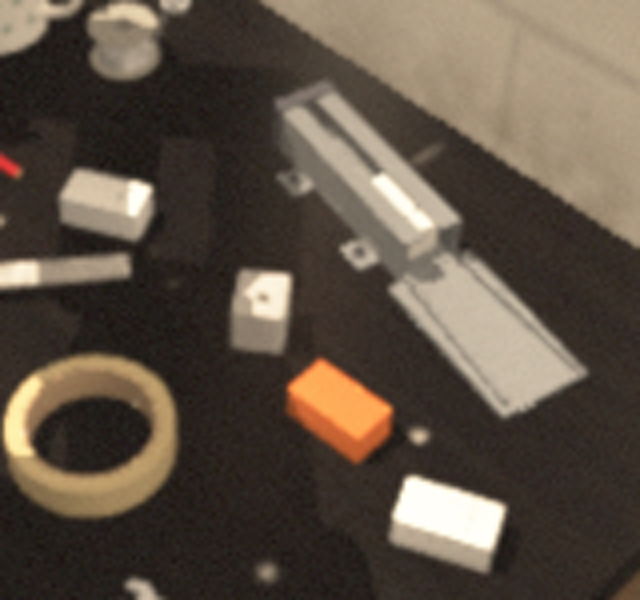

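The crop shows blank A at (448,523) and blank B, part shaded, at (106,205). The holed cube is at (262,312), and the magazine's tray opens toward the lower right.

```bash
python3 - <<'E'
from h import *
fs={c:grab_frame(c) for c in("scene","side")}
def mk(c,x0,x1,y0,y1):
    p=fs[c]["pixels"].astype(int);g=np.zeros((400,640),np.uint8)
    b=(p[y0:y1,x0:x1].min(2)>75).astype(np.uint8)
    n,l,st,_=cv2.connectedComponentsWithStats(b);i=1+st[1:,4].argmax();g[y0:y1,x0:x1]=l==i;print(c,st[i]+[x0,y0,0,0,0]);return fs[c],g.astype(np.float32)
v=[mk("scene",282,311,174,197),mk("side",304,327,199,219)]
v2=[mk("scene",364,400,250,280),mk("side",298,328,262,292)]
for vv,g in((v,(380,228)),(v2,(441,-87))):
    for w in(vv,vv[:1],vv[1:]):print(fit(w,*g))
C=lambda u,v:(270+u/4-.4,135+v/4-.4)
f=fs["scene"]
for n,p,z in[("outer L",(508,415),6),("outer R",(586,373),6),("inner L",(392,288),6),("mouth topL",(408,250),39),("mouth topR",(460,222),39),("end topL",(278,103),39),("end topR",(330,83),39)]:print(n,at_z(f,C(*p),z).round(1))
E
```

```text
scene [285 177  24  18 327]
side [304 200  21  18 260]
scene [367 253  30  25 503]
side [300 263  26  28 515]
(array([377.73709666, 231.36764728,   0.79188996]), np.float64(0.18895848095417023))
(array([379.09029156, 231.26274971,   0.75165761]), np.float64(0.05944189429283142))
(array([375.69791716, 233.11812792,   0.75879739]), np.float64(0.08894230425357819))
(array([442.7387921 , -86.37920059,   3.85984139]), np.float64(0.21499183773994446))
(array([443.36026168, -86.32272407,   0.70709592]), np.float64(0.08001988381147385))
(array([440.63590136, -85.24835877,   0.77523609]), np.float64(0.08992718160152435))
outer L [519.3 -37.7   6. ]
outer R [579.4 -33.3   6. ]
inner L [511.8  80.6   6. ]
mouth topL [519.9  79.1  39. ]
mouth topR [562.2  84.5  39. ]
end topL [515.1 240.   39. ]
end topR [557.5 241.6  39. ]
```

```bash
cat >> h.py <<'E'
from scipy.spatial.transform import Rotation as Ro
def plan(p,yaw,q=None):
    s=state();q=q or s["position"];R=Ro.from_euler("xyz",s["ee_rot"]);T=Ro.from_euler("xyz",[np.pi,0,yaw])
    print("now",s["position"].round(1),np.round(s["ee_rot"],3),"t",s["time_s"],"gap",s["finger_gap"])
    print("turn units",np.round(np.degrees((R.inv()*T).as_rotvec())/8,2),"| shift cm after turn",np.round(T.inv().apply(np.array(p)-q)/10,2),"| before turn",np.round(R.inv().apply(np.array(p)-q)/10,2))
E
python3 -c "
from h import *
plan((377.5,232,130),2.33)"
```

```text
now [235.6 497.  256.3] [-3.142 -0.     2.699] t 1.3 gap 85.44699073843796
turn units [-0.   -0.    2.64] | shift cm after turn [-28.99  -7.95  12.63] | before turn [-24.17 -17.86  12.63]
```

Call:
{"method": "carry_out", "body": {"moves": [[0, 0, 0, 0, 0, 0.88, 0.3], [0, 0, 0, 0, 0, 0.88, 0.3], [0, 0, 0, 0, 0, 0.88, 0.3], [-4, -1.1, 1.5, 0, 0, 0, 0.3], [-4, -1.1, 1.5, 0, 0, 0, 0.3], [-4, -1.1, 1.5, 0, 0, 0, 0.3], [-4, -1.1, 1.5, 0, 0, 0, 0.3], [-4, -1.1, 1.5, 0, 0, 0, 0.3]], "newtons": 40}}

```text
time_s: 2.1
position: [334.0, 312.7, 181.0]
ee_rot: [3.141, 0.0, 2.331]
contact_force: [1.0, -0.5, 0.1]
finger_gap: 55.6
grip_force: 0.0
```

Call:
{"method": "carry_out", "body": {"moves": [[-4, -1.1, 1.5, 0, 0, 0, 0.3], [-4, -1.1, 1.5, 0, 0, 0, 0.3], [-1, -0.3, 1.5, 0, 0, 0, 0.3], [0, 0, 0, 0, 0, 0, 0.3], [0, 0, 0, 0, 0, 0, 0.3]]}}

```text
time_s: 2.6
position: [377.2, 231.7, 136.5]
ee_rot: [-3.141, -0.001, 2.329]
contact_force: [-0.6, 0.4, 0.4]
finger_gap: 55.2
grip_force: 0.0
```

```bash
cat >> h.py <<'E'
def fe_ray(f,uv):
    K=np.array(f["K"]);T=np.array(f["cam_to_world"]);d=(np.array(uv)-K[:2,2])/[K[0,0],K[1,1]];r=np.hypot(*d)+1e-9
    return T[:3,3],T[:3,:3]@np.array([*(d/r*np.sin(r)),np.cos(r)])
def fe_z(f,uv,z):
    o,d=fe_ray(f,uv);return o+d*(z-o[2])/d[2]
def fe_proj(f,P):
    K=np.array(f["K"]);T=np.array(f["cam_to_world"]);p=T[:3,:3].T@(np.array(P)-T[:3,3]);h=np.hypot(p[0],p[1])+1e-9
    return K[:2,2]+p[:2]/h*np.arctan2(h,p[2])*[K[0,0],K[1,1]]
E
python3 - <<'E'
from h import *
f=grab_frame("wrist");im=f["pixels"].copy()
plan((377.5,232,130),2.33)
print(f["K"],np.array(f["cam_to_world"]).round(2))
q=[fe_proj(f,P) for P in box(377.5,232,.76,24,(30,55,0))]
print(np.round(q))
for p in q:cv2.circle(im,tuple(int(round(v)) for v in p),2,(0,0,255),-1)
for n in("magazine_mouth","magazine_tray","magazine_end","blank_a_center"):
    for r in place_of(f,n):print(n,round(r["conf"],2),np.round(r["xy"]),fe_z(f,r["xy"],6 if n[0]=="m" else 12).round(1))
cv2.imwrite("pics/w1.png",im)
E
```

```text
now [377.3 232.2 136.9] [ 3.141 -0.     2.33 ] t 2.65 gap 55.45581671131502
turn units [ 0. -0.  0.] | shift cm after turn [-0.03 -0.    0.69] | before turn [-0.03 -0.    0.69]
[[309.70691629   0.         315.95629831]
 [  0.         309.70691629 193.93774461]
 [  0.           0.           1.        ]] [[ 7.3000e-01  6.6000e-01  2.1000e-01  3.2378e+02]
 [ 6.9000e-01 -6.9000e-01 -2.2000e-01  2.8842e+02]
 [-0.0000e+00  3.0000e-01 -9.5000e-01  2.5387e+02]
 [ 0.0000e+00  0.0000e+00  0.0000e+00  1.0000e+00]]
[[298. 232.]
 [298. 232.]
 [297. 166.]
 [297. 166.]
 [335. 232.]
 [335. 232.]
 [336. 166.]
 [336. 166.]]
magazine_end 0.57 [429. 291.] [533.5 235.3   6. ]
blank_a_center 0.95 [190. 391.] [446.2 -91.3  12. ]
```

View pics/w1.png

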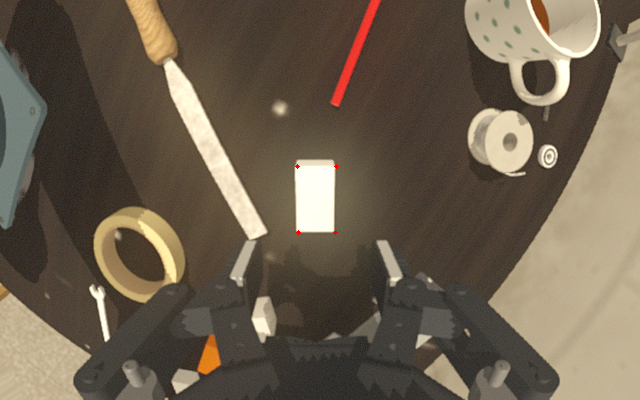

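The wrist view shows the blank at (297–336, 160–232), and the predicted corners match it. The knife tip at (262,236) lies just left of it. I next estimate the fingertip height from the pad tips at (256,241) and (378,241).

```bash
python3 - <<'E'
from h import *
f=grab_frame("wrist");s=state();R=Ro.from_euler("xyz",s["ee_rot"])
for uv in((257,242),(244,241),(377,241),(388,240),(232,284),(400,284)):
    o,d=fe_ray(f,uv);o=R.inv().apply(o-s["position"]);d=R.inv().apply(d)
    sg=np.sign(d[1]);t=(sg*27.7-o[1])/d[1];print(uv,(o+t*d).round(1))
plan(np.array([377.5,232,60])-14*np.array([np.cos(2.33),np.sin(2.33),0]),2.33)
E
```

```text
(257, 242) [ 12.8 -27.7  12.7]
(244, 241) [ 25.1 -27.7 -11.3]
(377, 241) [16.5 27.7  6.2]
(388, 240) [ 26.5  27.7 -13.1]
(232, 284) [ 19.9 -27.7 -33.5]
(400, 284) [ 21.   27.7 -35. ]
now [377.2 232.4 136.9] [3.14  0.    2.332] t 2.9 gap 55.66102932869988
turn units [0.01 0.   0.01] | shift cm after turn [-1.45 -0.01  7.69] | before turn [-1.45 -0.02  7.69]
```

Call:
{"method": "carry_out", "body": {"moves": [[-1.4, 0, 2.5, 0, 0, 0, 0.1], [0, 0, 3, 0, 0, 0, 0.1], [0, 0, 3, 0, 0, 0, 0.1], [0, 0, 2, 0, 0, 0, 0.1], [0, 0, 0, 0, 0, 0, 0.1]]}}

```text
time_s: 3.4
position: [384.9, 221.3, 29.4]
ee_rot: [-3.137, -0.002, 2.331]
contact_force: [-0.2, 0.4, -0.4]
finger_gap: 47.1
grip_force: 0.0
```

Call:
{"method": "carry_out", "body": {"moves": [[0, 0, 0, 0, 0, 0, -0.6], [0, 0, 0, 0, 0, 0, -0.6], [0, 0, 0, 0, 0, 0, -0.6], [0, 0, 0, 0, 0, 0, -0.6], [0, 0, 0, 0, 0, 0, -0.6], [0, 0, 0, 0, 0, 0, -0.6]], "newtons": 40}}

```text
time_s: 4.0
position: [387.5, 221.7, 32.1]
ee_rot: [3.14, 0.001, 2.33]
contact_force: [-1.1, 0.4, 7.1]
finger_gap: 28.9
grip_force: 40.2
```

Call:
{"method": "carry_out", "body": {"moves": [[0, 0, -2, 0, 0, 0, -0.6], [0, 0, -3, 0, 0, 0, -0.6], [0, 0, -3, 0, 0, 0, -0.6], [0, 0, 0, 0, 0, 0, -0.6]]}}

```text
time_s: 4.4
position: [389.4, 222.2, 114.8]
ee_rot: [3.135, 0.004, 2.33]
contact_force: [0.4, 0.4, 1.0]
finger_gap: 29.0
grip_force: 39.7
```

```bash
python3 - <<'E'
from h import *
f=grab_frame("wrist");cv2.imwrite("pics/w2.png",f["pixels"])
for n in("magazine_mouth","magazine_tray","magazine_end"):
    for r in place_of(f,n):print(n,round(r["conf"],2),np.round(r["xy"]),fe_z(f,r["xy"],6).round(1))
plan((547,-40,110),1.62)
E
```

```text
magazine_end 0.89 [432. 292.] [531.9 231.9   6. ]
now [386.1 221.1 110.4] [-3.14e+00 -1.00e-03  2.33e+00] t 4.6 gap 29.028477128371893
turn units [-0.01 -0.    5.09] | shift cm after turn [-26.87  14.79   0.04] | before turn [-3.002e+01 -6.300e+00  3.000e-02]
```

View pics/w2.png

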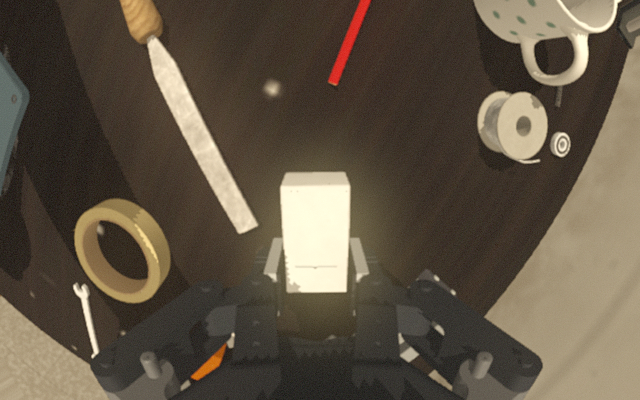

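Blank B is held squarely: its top face spans (281–350, 173–292), gap 29 mm. Next I carry it to above the tray.

Call:
{"method": "carry_out", "body": {"moves": [[-3, 0, 0, 0, 0, 1, -0.6], [-3, 0, 0, 0, 0, 1, -0.6], [-3, 0, 0, 0, 0, 1, -0.6], [-3, 0, 0, 0, 0, 1, -0.6], [-3, 0, 0, 0, 0, 1.1, -0.6], [0, 0, 0, 0, 0, 0, -0.6]]}}

```text
time_s: 5.2
position: [455.1, 88.2, 109.9]
ee_rot: [-3.139, 0.001, 1.615]
contact_force: [0.5, 1.0, -0.5]
finger_gap: 29.1
grip_force: 39.7
```

```bash
python3 - <<'E'
from h import *
plan((547.7,-2,110),1.62)
E
```

```text
now [455.1  88.2 109.9] [-3.139e+00  1.000e-03  1.615e+00] t 5.2 gap 29.13033292102729
turn units [-0.02  0.01 -0.04] | shift cm after turn [-9.46  8.81 -0.01] | before turn [-9.42  8.85 -0.02]
```

Call:
{"method": "carry_out", "body": {"moves": [[-3.2, 3, 0, 0, 0, 0, -0.6], [-3.2, 3, 0, 0, 0, 0, -0.6], [-3, 2.8, 0, 0, 0, 0, -0.6], [0, 0, 0, 0, 0, 0, -0.6], [0, 0, 0, 0, 0, 0, -0.6]]}}

```text
time_s: 5.7
position: [546.8, 1.7, 109.7]
ee_rot: [-3.138, -0.001, 1.622]
contact_force: [-0.6, 0.2, -0.7]
finger_gap: 29.0
grip_force: 39.7
```

```bash
python3 - <<'E'
from h import *
f=grab_frame("wrist");im=f["pixels"].copy()
for n,z in(("magazine_mouth",6),("magazine_tray",6),("magazine_end",6),("blank_in_center",18)):
    for r in place_of(f,n):print(n,round(r["conf"],2),np.round(r["xy"]),fe_z(f,r["xy"],z).round(1))
plan((546.7,18,110),1.62)
c,s_=np.cos(.05),np.sin(.05)
W=lambda x,y,z:(543.5+c*x-s_*y,83+s_*x+c*y,6+z)
for P in((-21.5,0,33),(21.5,0,33),(-21.5,150,33),(21.5,150,33),(-32,-120,0),(32,-120,0),(-32,0,0),(32,0,0)):
    p=fe_proj(f,W(*P));print(P,p.round());cv2.circle(im,tuple(int(round(v)) for v in p),2,(0,0,255),-1)
cv2.imwrite("pics/w3.png",im)
E
```

```text
magazine_mouth 0.68 [313.  88.] [540.1  87.4   6. ]
magazine_tray 0.57 [313. 172.] [542.8  26.    6. ]
blank_in_center 0.93 [310.  31.] [535.9 125.8  18. ]
now [546.5   2.7 111. ] [-3.14  -0.     1.623] t 5.95 gap 29.202522527004454
turn units [-0.01 -0.    0.02] | shift cm after turn [1.52 0.1  0.1 ] | before turn [1.52 0.1  0.11]
(-21.5, 0, 33) [282.  94.]
(21.5, 0, 33) [354.  94.]
(-21.5, 150, 33) [ 286. -112.]
(21.5, 150, 33) [ 350. -112.]
(-32, -120, 0) [278. 249.]
(32, -120, 0) [357. 249.]
(-32, 0, 0) [273.  95.]
(32, 0, 0) [363.  95.]
```

View pics/w3.png

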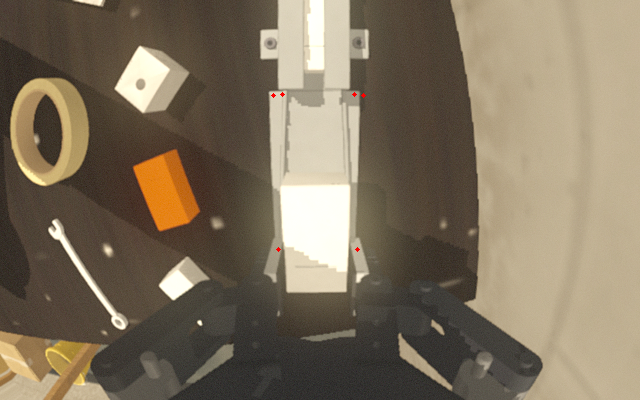

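Here the mouth top corners are at (278,90) and (351,90), 3–4 px left of and above prediction, so the mouth is about (541.5, 85.5). The held blank is in line with the tube, about 1 mm right of it. Lowering.

Call:
{"method": "carry_out", "body": {"moves": [[0, -0.1, 2.5, 0, 0, 0, -0.6], [0, 0, 2.5, 0, 0, 0, -0.6], [0, 0, 1.3, 0, 0, 0, -0.6], [0, 0, 0.5, 0, 0, 0, -0.6], [0, 0, 0.2, 0, 0, 0, -0.6], [0, 0, 0, 0, 0, 0, -0.6]]}}

```text
time_s: 6.55
position: [547.0, 1.6, 41.9]
ee_rot: [3.141, 0.0, 1.622]
contact_force: [0.6, -0.5, -0.1]
finger_gap: 29.0
grip_force: 39.7
```

Call:
{"method": "carry_out", "body": {"moves": [[1.2, 0, 0.1, 0, 0, 0, -0.6], [1.2, 0, 0, 0, 0, 0, -0.6], [1, 0, 0, 0, 0, 0, -0.6], [1, 0, 0, 0, 0, 0, -0.6], [1, 0, 0, 0, 0, 0, -0.6], [1, 0, 0, 0, 0, 0, -0.6], [0, 0, 0, 0, 0, 0, -0.6]]}}

```text
time_s: 7.25
position: [543.0, 66.9, 40.3]
ee_rot: [-3.141, -0.0, 1.623]
contact_force: [0.2, 0.4, -0.4]
finger_gap: 29.0
grip_force: 39.7
```

```bash
python3 - <<'E'
from h import *
f=grab_frame("wrist");cv2.imwrite("pics/w4.png",f["pixels"]);print(state()["contact_force"],state()["position"])
E
```

```text
[ 0.00536268 -0.47350563 -0.59534986] [543.15058532  66.22051072  40.27139253]
```

View pics/w4.png

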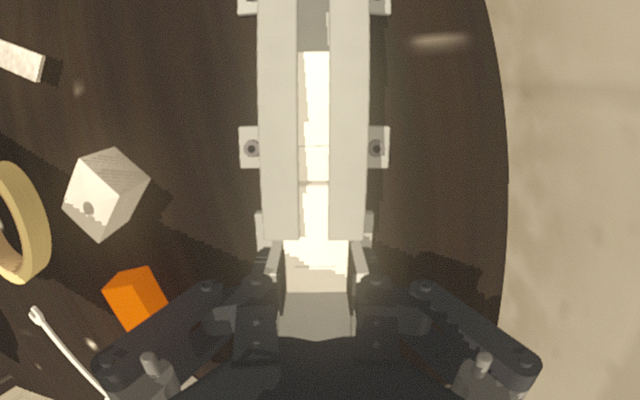

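The blank is centred in the tube: its rear face shows at (284–347, 290) and it has nudged the inner one forward. Release, go behind, and push with shut fingers.

Call:
{"method": "carry_out", "body": {"moves": [[0, 0, 0.1, 0, 0, 0, 0.05], [0, 0, 0, 0, 0, 0, 0.05], [0, 0, 0, 0, 0, 0, 0.05], [0, 0, -1.5, 0, 0, 0, 0.05], [0, 0, -2, 0, 0, 0, 0.05], [-2, 0, -0.5, 0, 0, 0, -1], [-2, 0, 0, 0, 0, 0, -1], [0, 0, 0, 0, 0, 0, -1]]}}

```text
time_s: 8.1
position: [546.0, 23.2, 79.8]
ee_rot: [3.14, 0.001, 1.619]
contact_force: [-0.7, 1.1, -0.5]
finger_gap: 1.6
grip_force: 0.0
```

Call:
{"method": "carry_out", "body": {"moves": [[0, 0, 0, 0, 0, 0, -1], [0, 0, 0, 0, 0, 0, -1], [0, 0, 2, 0, 0, 0, -1], [0, 0, 1.5, 0, 0, 0, -1], [0, 0, 0.6, 0, 0, 0, -1], [0, 0, 0, 0, 0, 0, -1]]}}

```text
time_s: 8.7
position: [544.4, 26.1, 37.3]
ee_rot: [-3.139, -0.001, 1.622]
contact_force: [0.6, 1.1, -0.4]
finger_gap: 0.1
grip_force: 0.0
```

Call:
{"method": "carry_out", "body": {"moves": [[1, 0, 0, 0, 0, 0, -1], [1, 0, 0, 0, 0, 0, -1], [0.8, 0, 0, 0, 0, 0, -1], [0.8, 0, 0, 0, 0, 0, -1], [0.6, 0, 0, 0, 0, 0, -1], [0, 0, 0, 0, 0, 0, -1]]}}

```text
time_s: 9.3
position: [543.0, 68.5, 38.5]
ee_rot: [3.141, -0.0, 1.623]
contact_force: [-0.8, -1.0, -0.0]
finger_gap: 0.2
grip_force: 0.0
```

```bash
python3 - <<'E'
from h import *
f=grab_frame("wrist");cv2.imwrite("pics/w5.png",f["pixels"]);print(state()["contact_force"],state()["position"])
E
```

```text
[ 0.06832878 -0.05411454 -0.68468638] [543.05998131  68.04069908  38.38817938]
```

View pics/w5.png

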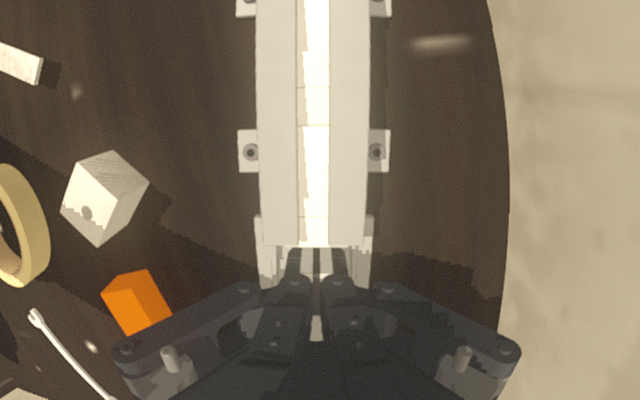

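The first blank is inside with its rear face at the mouth, at row ~245. Next is blank A.

Call:
{"method": "carry_out", "body": {"moves": [[-2, 0, 0, 0, 0, 0, -1], [-2, 0, -3, 0, 0, 0, -1], [-2, -1, -3, 0, 0, -1, -0.2], [-2, -1, -3, 0, 0, -1, 0.1], [-2, -1, 0, 0, 0, -1, 0.1], [-2, -1, 0, 0, 0, -1, 0.1], [0, 0, 0, 0, 0, -0.85, 0.1], [0, 0, 0, 0, 0, 0, 0.1]]}}

```text
time_s: 10.15
position: [527.2, -60.0, 128.3]
ee_rot: [3.142, -0.0, 2.298]
contact_force: [0.4, 0.4, 0.3]
finger_gap: 47.0
grip_force: 0.0
```

```bash
python3 - <<'E'
from h import *
plan((442,-86.3,130),2.305)
E
```

```text
now [527.2 -60.  128.3] [ 3.142 -0.     2.298] t 10.15 gap 47.042552051909965
turn units [ 0.   -0.   -0.05] | shift cm after turn [ 3.76 -8.09 -0.17] | before turn [ 3.7  -8.11 -0.17]
```

Call:
{"method": "carry_out", "body": {"moves": [[1.2, -2.7, 0, 0, 0, 0, 0.1], [1.2, -2.7, 0, 0, 0, 0, 0.1], [1.3, -2.7, 0, 0, 0, 0, 0.1], [0, 0, 0, 0, 0, 0, 0.1], [0, 0, 0, 0, 0, 0, 0.1]]}}

```text
time_s: 10.65
position: [442.4, -85.3, 128.5]
ee_rot: [3.141, 0.001, 2.296]
contact_force: [0.1, 0.0, 0.6]
finger_gap: 46.9
grip_force: 0.0
```

```bash
python3 - <<'E'
from h import *
f=grab_frame("wrist");im=f["pixels"].copy()
plan((442,-86.3,130),2.305)
q=[fe_proj(f,P) for P in box(442,-86.3,.734,24,(30,55,0))]
print(np.round(q))
for p in q:cv2.circle(im,tuple(int(round(v)) for v in p),2,(0,0,255),-1)
cv2.imwrite("pics/w6.png",im)
E
```

```text
now [443.1 -85.4 128.6] [3.141e+00 1.000e-03 2.297e+00] t 10.7 gap 47.07581513945433
turn units [ 0.01  0.01 -0.06] | shift cm after turn [ 0.01 -0.15 -0.14] | before turn [ 0.01 -0.15 -0.14]
[[296. 237.]
 [296. 237.]
 [294. 169.]
 [294. 169.]
 [334. 236.]
 [334. 236.]
 [334. 168.]
 [334. 168.]]
```

View pics/w6.png

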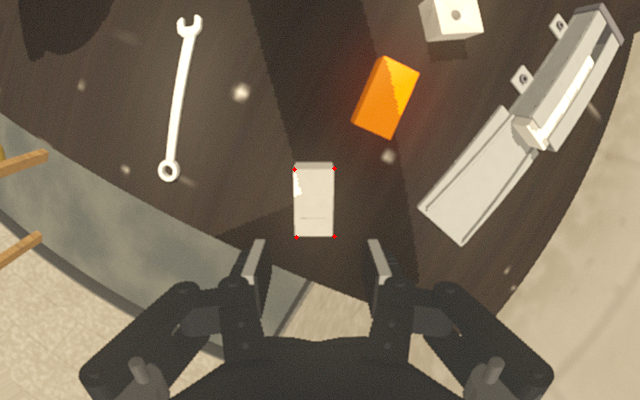

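The prediction matches blank A at (294–334, 163–237), with free space all round. Grasp it.

Call:
{"method": "carry_out", "body": {"moves": [[-1.4, -0.15, 2.5, 0, 0, 0, 0.1], [0, 0, 3, 0, 0, 0, 0.1], [0, 0, 3, 0, 0, 0, 0.1], [0, 0, 1.1, 0, 0, 0, 0.1], [0, 0, 0, 0, 0, 0, 0.1]]}}

```text
time_s: 11.2
position: [450.2, -96.1, 31.0]
ee_rot: [-3.14, -0.003, 2.299]
contact_force: [0.2, 0.5, -0.2]
finger_gap: 46.8
grip_force: 0.0
```

Call:
{"method": "carry_out", "body": {"moves": [[0, 0, 0, 0, 0, 0, -0.6], [0, 0, 0, 0, 0, 0, -0.6], [0, 0, 0, 0, 0, 0, -0.6], [0, 0, 0, 0, 0, 0, -0.6], [0, 0, 0, 0, 0, 0, -0.6], [0, 0, 0, 0, 0, 0, -0.6]], "newtons": 40}}

```text
time_s: 11.8
position: [451.2, -97.1, 33.3]
ee_rot: [3.141, 0.002, 2.299]
contact_force: [-0.1, 0.7, 7.5]
finger_gap: 29.2
grip_force: 40.6
```

Call:
{"method": "carry_out", "body": {"moves": [[0, 0, -2, 0, 0, 0, -0.6], [0, 0, -3, 0, 0, 0, -0.6], [0, 0, -3, 0, 0, 0, -0.6], [0, 0, 0, 0, 0, 1, -0.6], [0, 0, 0, 0, 0, 1, -0.6], [0, 0, 0, 0, 0, 1, -0.6], [0, 0, 0, 0, 0, 1, -0.6], [0, 0, 0, 0, 0, 0.8, -0.6]]}}

```text
time_s: 12.6
position: [450.3, -96.8, 112.5]
ee_rot: [3.141, 0.0, 1.623]
contact_force: [0.9, 0.0, -0.7]
finger_gap: 29.1
grip_force: 39.8
```

```bash
python3 - <<'E'
from h import *
plan((546.3,-12,110),1.622)
E
```

```text
now [450.3 -96.8 112.5] [3.141 0.    1.623] t 12.6 gap 29.078926750310107
turn units [0.   0.   0.01] | shift cm after turn [ 7.97 10.02  0.25] | before turn [ 7.96 10.03  0.25]
```

Call:
{"method": "carry_out", "body": {"moves": [[2.6, 3.3, 0, 0, 0, 0, -0.6], [2.6, 3.3, 0, 0, 0, 0, -0.6], [2.8, 3.4, 0.2, 0, 0, 0, -0.6], [0, 0, 0, 0, 0, 0, -0.6], [0, 0, 0, 0, 0, 0, -0.6]]}}

```text
time_s: 13.1
position: [545.5, -10.4, 109.9]
ee_rot: [-3.14, -0.0, 1.631]
contact_force: [0.3, -0.7, -0.5]
finger_gap: 29.1
grip_force: 39.9
```

```bash
python3 - <<'E'
from h import *
f=grab_frame("wrist");cv2.imwrite("pics/w7.png",f["pixels"])
plan((546.3,-12,40),1.622)
E
```

```text
now [544.8 -11.  109.9] [-3.14 -0.    1.63] t 13.15 gap 29.253510047466992
turn units [-0.01 -0.    0.05] | shift cm after turn [-0.1   0.15  6.99] | before turn [-0.1   0.16  6.99]
```

View pics/w7.png

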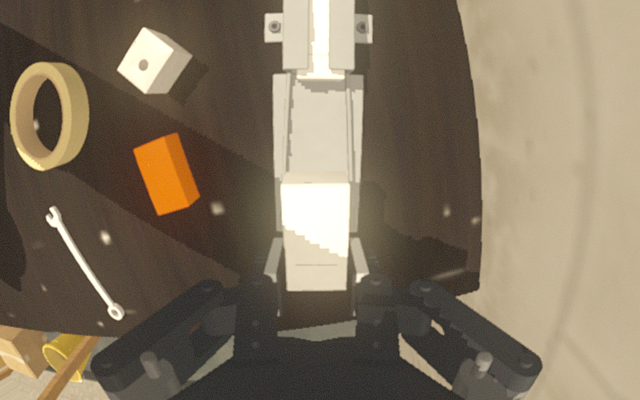

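The blank in the tube ends just outside the mouth, at row 78. The tube centre column is 319 against the held blank's 315.5, so I shift 2 mm right, lower and insert.

Call:
{"method": "carry_out", "body": {"moves": [[0, 0.2, 2.5, 0, 0, 0.05, -0.6], [0, 0, 2.5, 0, 0, 0, -0.6], [0, 0, 1.3, 0, 0, 0, -0.6], [0, 0, 0.6, 0, 0, 0, -0.6], [0, 0, 0, 0, 0, 0, -0.6]]}}

```text
time_s: 13.65
position: [546.9, -11.5, 40.9]
ee_rot: [-3.14, -0.0, 1.621]
contact_force: [0.5, 0.4, 0.3]
finger_gap: 29.2
grip_force: 39.9
```

Call:
{"method": "carry_out", "body": {"moves": [[1.2, 0, 0, 0, 0, 0, -0.6], [1.2, 0, 0, 0, 0, 0, -0.6], [1.1, 0, 0, 0, 0, 0, -0.6], [1.1, 0, 0, 0, 0, 0, -0.6], [1, 0, 0, 0, 0, 0, -0.6], [1, 0, 0, 0, 0, 0, -0.6], [1, 0, 0, 0, 0, 0, -0.6], [0, 0, 0, 0, 0, 0, -0.6]]}}

```text
time_s: 14.45
position: [543.5, 66.4, 41.2]
ee_rot: [-3.141, -0.0, 1.623]
contact_force: [0.5, 0.3, -0.1]
finger_gap: 29.2
grip_force: 39.9
```

```bash
python3 - <<'E'
from h import *
plan((543,66.5,40),1.622);f=grab_frame("wrist");cv2.imwrite("pics/w8.png",f["pixels"])
E
```

```text
now [543.5  66.4  41.2] [-3.141 -0.     1.623] t 14.45 gap 29.20535855134123
turn units [-0.   -0.    0.01] | shift cm after turn [ 0.02 -0.05  0.12] | before turn [ 0.02 -0.05  0.12]
```

Call:
{"method": "carry_out", "body": {"moves": [[0, 0, 0.1, 0, 0, 0, 0.05], [0, 0, 0, 0, 0, 0, 0.05], [0, 0, 0, 0, 0, 0, 0.05], [0, 0, -1.5, 0, 0, 0, 0.05], [0, 0, -2, 0, 0, 0, 0.05], [-2.2, 0, -0.5, 0, 0, 0, -1], [-2.2, 0, 0, 0, 0, 0, -1], [0, 0, 0, 0, 0, 0, -1]]}}

```text
time_s: 15.3
position: [546.7, 18.5, 80.8]
ee_rot: [3.14, 0.001, 1.619]
contact_force: [-0.4, -0.3, -0.6]
finger_gap: 1.7
grip_force: 0.0
```

Call:
{"method": "carry_out", "body": {"moves": [[0, 0, 0, 0, 0, 0, -1], [0, 0, 0, 0, 0, 0, -1], [0, 0, 2, 0, 0, 0, -1], [0, 0, 1.5, 0, 0, 0, -1], [0, 0, 0.6, 0, 0, 0, -1], [0, 0, 0, 0, 0, 0, -1]]}}

```text
time_s: 15.9
position: [545.2, 21.7, 38.3]
ee_rot: [-3.139, -0.001, 1.622]
contact_force: [0.1, -0.6, -0.7]
finger_gap: 0.0
grip_force: 0.0
```

Call:
{"method": "carry_out", "body": {"moves": [[0.8, 0, 0, 0, 0, 0, -1], [0.8, 0, 0, 0, 0, 0, -1], [0.5, 0, 0, 0, 0, 0, -1], [0.4, 0, 0, 0, 0, 0, -1], [0.3, 0, 0, 0, 0, 0, -1], [0, 0, 0, 0, 0, 0, -1]]}}

```text
time_s: 16.5
position: [544.7, 49.4, 39.5]
ee_rot: [3.141, -0.0, 1.622]
contact_force: [0.2, 1.1, 0.8]
finger_gap: 0.0
grip_force: 0.0
```

Call:
{"method": "carry_out", "body": {"moves": [[0.3, 0, 0, 0, 0, 0, -1], [0.2, 0, 0, 0, 0, 0, -1], [0.2, 0, 0, 0, 0, 0, -1], [0, 0, 0, 0, 0, 0, -1]]}}

```text
time_s: 16.9
position: [544.3, 56.1, 39.3]
ee_rot: [3.142, -0.0, 1.622]
contact_force: [0.7, -0.5, 0.3]
finger_gap: 0.2
grip_force: 0.3
```

Call:
{"method": "carry_out", "body": {"moves": [[0.1, 0, 0, 0, 0, 0, -1], [0.1, 0, 0, 0, 0, 0, -1], [0, 0, 0, 0, 0, 0, -1]]}}

```text
time_s: 17.2
position: [544.3, 56.5, 39.3]
ee_rot: [3.142, 0.002, 1.622]
contact_force: [-0.1, -7.3, 0.9]
finger_gap: -0.1
grip_force: 3.7
```

```bash
python3 - <<'E'
from h import *
f=grab_frame("wrist");cv2.imwrite("pics/w9.png",f["pixels"]);print(state()["contact_force"],state()["position"])
E
```

```text
[-0.70861956 -6.96562592 -0.03241812] [544.35720384  56.53799892  39.30151763]
```

View pics/w9.png

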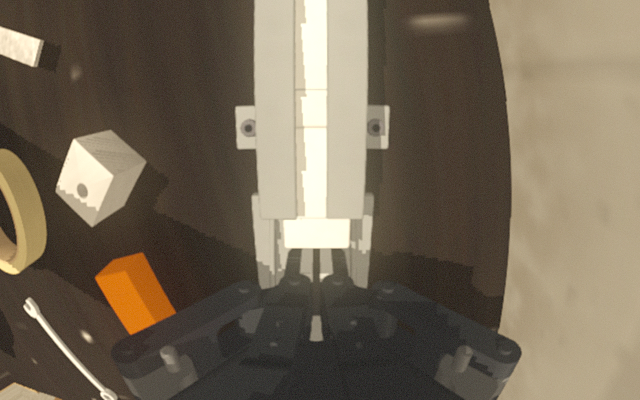

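The row resists with 7 N right where a tight row should, and the last blank sticks out about 18 mm, rows 218–247. One more small press to confirm, then retreat.

Call:
{"method": "carry_out", "body": {"moves": [[0.1, 0, 0, 0, 0, 0, -1], [0, 0, 0, 0, 0, 0, -1]]}}

```text
time_s: 17.45
position: [544.5, 56.6, 39.4]
ee_rot: [3.141, 0.003, 1.622]
contact_force: [0.2, -11.6, 0.9]
finger_gap: -0.2
grip_force: 5.7
```

Call:
{"method": "carry_out", "body": {"moves": [[-1, 0, 0, 0, 0, 0, -1], [-2, 0, 0, 0, 0, 0, -1], [-3, 0, -2, 0, 0, 0, -1], [-2, 0, -4, 0, 0, 0, -1], [0, 0, -4, 0, 0, 0, -1], [0, 0, 0, 0, 0, 0, -1], [0, 0, 0, 0, 0, 0, -1], [0, 0, 0, 0, 0, 0, -1]]}}

```text
time_s: 18.25
position: [547.2, -20.6, 138.2]
ee_rot: [-3.139, -0.001, 1.622]
contact_force: [-0.5, 0.5, -0.2]
finger_gap: 0.3
grip_force: 0.0
```

```bash
python3 - <<'E'
from h import *
f=grab_frame("wrist")
for n,z in(("blank_in_center",18),("magazine_mouth",6),("magazine_end",6)):
    for r in place_of(f,n):print(n,round(r["conf"],2),np.round(r["xy"]),fe_z(f,r["xy"],z).round(1))
print(state()["position"],state()["time_s"])
E
```

```text
[547.39953177 -20.56432409 137.96801432] 18.45
```

```bash
python3 -c "
from cell import *
print(sign_off())"
```

```text
the job is handed in; nothing more can be done
None
```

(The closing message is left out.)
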